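# Let off a ratchet parking-brake lever

### The job

The trailer's parking-brake lever is bolted up on the bench on a stub of the drawbar and is still pulled on. Let it off so that the brake cable can be hooked to its rod: with the fingertips, press the red thumb paddle on top of the lever to free the pawl and push the lever down past all its teeth onto the rubber stop, then let go so that the pawl drops into its lowest notch. Leave the glass jar, the tin and the spanner beside it where they are.

Things in the scene. Friction and masses are not known exactly. Their poses are not given: they have to be found in the camera images.
- brake_unit: Green box-section stub, 80 mm wide and high, 230 mm long, on two 150 mm wide feet bolted to the bench, with an upright toothed steel quadrant on top. Origin: at bench level under the stub's middle line, 65 mm from below the pivot towards the lever's tip. Its y axis runs along the stub; the hand lever points to its -y, which is roughly to the robot's left; z is up. The unit's position and yaw vary.
- lever_pivot (a point): Centre of the lever's pivot pin, at (0, 65, 155) mm in the unit's frame. The lever swings in the upright plane through it along the unit's y axis.
- lever (a joint): Angle of the grey hand lever with black rubber grip (23 mm thick, its end 248 mm from the pivot): 0 = let off, level, lying on the rubber stop; positive = tip raised (rad, up to 0.95). It starts between 0.3 and 0.8. The teeth are 0.125 rad apart and block it downwards unless the pawl is held free; its pivot is stiff and it stays where it is left. Once the pawl is free, pressing on with 5 to 12 N moves it, slowly damped.
- pawl (a joint): Angle of the sprung pawl with its thumb paddle, relative to the lever: 0 = seated in a notch, 0.19 rad = paddle pressed fully in against its limit (its middle then about 20 mm lower, just above the grip). From about 0.16 rad it is clear of the teeth; if the paddle is let up it catches the next tooth. Pressing takes about 5 N to begin, 7 N when fully in, and up to 20 N where it binds on a tooth (pressed straight down on the steep lever); it springs back when let go.
- thumb_paddle: Red ribbed metal thumb paddle, 32 mm wide, 56 mm long along the lever, 5 mm thick, over the lever's grip. Origin: its centre; its z is square to its upper face. It rides on the lever and is part of the pawl. The pawl's pin lies on the lever 92.5 mm from the pivot and 6.5 mm below the line from the pivot along the grip's middle.
- paddle_top (a point): Centre of the red paddle's upper face, where to press. Pawl seated, it lies 200 mm from the pivot along the lever and 35 mm above the grip's middle line; lever down and paddle pressed in, it is about 170 mm above the bench.
- glass_jar: Glass jar of small parts with a red lid, 66 mm across, 99 mm high, standing on the bench on the far side of the unit. Origin: centre of its underside.
- tin_of_pins: Round red tin with grey lid, 70 mm across, 44 mm high, standing on the far side of the unit. Origin: centre of its underside.
- spanner: Steel spanner, 180 x 26 x 7 mm, lying on the bench along the unit's near side. Origin: centre of its underside.
- wire_drum: Big fixed cable drum with yellow rims standing on end, about 320 mm across, 365 mm high: an obstacle to pass over or round, not part of the job. Origin: centre of its underside.
- card_bin: Fixed open cardboard bin, 130 x 160 mm, 115 mm high, in front of the robot: an obstacle, not part of the job. Origin: centre of its underside.
There are look-alikes about, which are no part of the job. What is shaped like the glass_jar but purple is not meant.

How it is judged:
By the outcome, as a careful person would: the job done as asked, in the order asked, and still so for the second after the job is handed in, with the robot touching nothing.
It also fails if it takes over 32 s, if anything falls off the work surface, if the arm or the gripper's body presses on something with over 40 N, if the wrist force passes 120 N, or if a joint passes its speed limit or range.

### The arm

A 6-joint arm with a two-finger parallel gripper is mounted at the origin on a cart in front of the work surface, level with it; the furniture and walls round the work are solid. World frame = base frame: x ahead of the robot, y to its left, z up, the work surface at z = 0. Lengths are in mm, angles in rad, forces in N, time in s.
With the tool pointing down it reaches from about 275 to 1000 mm from the base axis. Payload 8.4 kg.
Tool frame: the origin (TCP) lies between the finger pads; the fingertips stand r.finger_overhang ahead of it and the grasp point (between the pads) is the TCP (r.finger_overhang is the distance from the TCP to the fingertips, in mm); z points along the fingers, y is the line along which they close (so a half turn about z gives the same grasp; the last joint's range is limited). The gripper opens to 85 mm and grips with 20 to 120 N. Pads are 22 mm wide; open, the fingers measure 114 mm over their backs; the gripper's body (76 mm by 85 mm) begins 54 mm behind the grasp point. The pads swing forward as they close: fully open they stand 13 mm farther back than shut.
Start: joints at [1.106, 0.353, 1.633, -0, 1.155, -0.002], TCP at [279.034, 559.257, 250.281] pointing down, gripper open.
Joint ranges: [-2.63, 2.63], [-0.92, 2.1], [0.06, 2.66], [-1.3, 4.44], [0, 2.69], [-3.02, 3.02]. Speed limits (rad/s): [2.22, 2.22, 2.79, 3.14, 3.14, 3.14].

### API

Orientations are given as [roll, pitch, yaw] about the fixed x, y, z axes, in that order (R = Rz(yaw) Ry(pitch) Rx(roll)).
In Python, from rig import r, cams, sign_off gives the robot as it stands.
- The arm moves only by the shell command python3 -m crank 'ROWS' [FORCE]. ROWS is JSON, a list of rows, each a list of 7 numbers: the shift along the tool's x, y, z in m, then the turn, a rotation vector about the tool's x, y, z in rad, then the closure, from 0 (fully open) to 1 (shut). In form: [[dx, dy, dz, ax, ay, az, gripper], ...]. A call has 1 to 5 rows; each row is the pose to reach, as a shift and turn from the pose commanded when the call began, along the tool's axes at that moment; what a row does not reach only later rows make up. A row lasts 1/10 s, in which the tool goes at most 50 mm and 8.59 degrees, less where a joint would pass 70% of its speed; a pose out of reach is approached as far as the arm can. A call with a gripper value outside its range is refused whole. The fingers move at their own pace and stop on an object; FORCE is the grip in N (left out, the last holds). Time passes only in rows, so rows that repeat a pose let the fingers close. It gives the time, the measured TCP pose, the force, the opening and the grip force at its end, in the units of the state.
- r.sense(): the state, without advancing time (a new reading comes with each control period).
- cams.grab_frame(name): name is "scene" or "side" or "wrist"; returns a dict with "image" (420x560x3 uint8, red, green, blue), "fx", "fy", "cx", "cy" (pixels), "D" ([k1, k2, p1, p2, k3] as OpenCV has them; the pictures are not rectified), "position" and "orientation" of the camera in the world. Camera axes: x right, y down, z forward; pixel columns grow to the right and rows downward; lengths in mm; the calibration is good to about 2 mm. A picture is of the moment at which its call begins. There is no depth.
- sign_off(): hands the job in; it is judged then, once.
The state is a dict: "clock": time; "qpos": joint angles; "qvel": joint speeds; "joint_efforts": joint torques, N m; "eef_pos": TCP position; "tcp_rot": TCP orientation; "contact_force": force on the tool from outside, world axes, zero at the start; "wrist_torque": the same for the moment, N m; "opening": opening from 0.0 (shut) to 1.0 (fully open); "grasp_force": force on a finger pad.
Only numpy, scipy, OpenCV 4.12 (cv2) and the standard library are available. Lean on these libraries where they do the work, as an engineer would, in place of code of your own. Each camera call takes 0.05 s, during which the arm holds its last target. There are 200 camera calls.

## Working session

There is one attempt and no reset: what is moved stays moved. The work goes in short steps, Python scripts to look and compute and a shell command to move; the robot and the scene stay as the last step left them, time stands still between calls to the robot, and variables do not carry over. Pictures are saved under pics/ and viewed, at most 10 in all, crops included, and the job is handed in when it is done.

```bash
mkdir -p pics; ls
python3 - <<'E'
from rig import r,cams
import cv2,numpy as np
ims=[]
for n in("scene","side"):
    f=cams.grab_frame(n); cv2.imwrite(f"pics/{n}.png",f["image"][:,:,::-1]); print(n,{k:f[k] for k in f if k!="image"})
print(r.sense(), r.finger_overhang)
E
```

```text
pics
scene {'fx': 386.87054291982423, 'fy': 386.87054291982423, 'cx': 277.23283348926924, 'cy': 203.31940123562913, 'D': array([-0.02587572,  0.        ,  0.        ,  0.        ,  0.        ]), 'position': array([ 421.30769715, -144.77641386,  896.46519954]), 'orientation': array([-2.65790842,  0.00912409, -0.17961781])}
side {'fx': 509.9399800806401, 'fy': 509.9399800806401, 'cx': 276.28624998394855, 'cy': 205.0992194772176, 'D': array([0.03565229, 0.        , 0.        , 0.        , 0.        ]), 'position': array([ 113.28701125, -297.44149501,  999.43829151]), 'orientation': array([-2.49003495, -0.01199595, -0.62113576])}
{'clock': 0.1, 'qpos': array([ 1.10561548e+00,  3.53591408e-01,  1.63404551e+00, -2.75244867e-05,
        1.15519034e+00, -2.37252034e-03]), 'qvel': array([ 0.00084933, -0.00129136, -0.000339  ,  0.00087013,  0.00012712,
        0.00045711]), 'joint_efforts': array([-7.98673573e-04, -6.06351542e+01, -3.42815816e+01, -5.06959304e-05,
        3.96438612e-03,  7.71414830e-05]), 'eef_pos': array([278.85485737, 558.90417756, 249.63501405]), 'tcp_rot': array([-3.14035799e+00,  2.22384328e-05,  2.67879547e+00]), 'contact_force': array([ 0.01831402, -1.0255938 , -0.61833317]), 'wrist_torque': array([-0.01600411, -0.01016338,  0.00521969]), 'grasp_force': 0.0, 'opening': 1.0021587526265512} 19.0
```

View pics/scene.png

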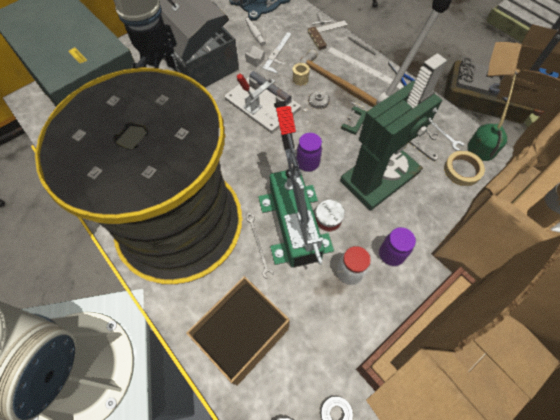

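View pics/side.png

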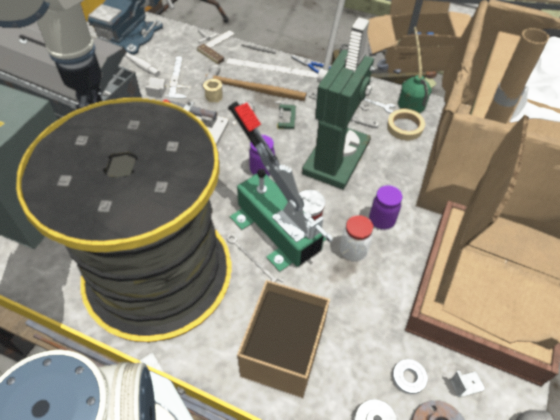

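Scene shows the lever's red paddle at (286,120), and in the side view at (246,116). It can be mistaken for the red toggle-clamp handle at scene (241,80), the red jar lid at (357,260) and the grey-lidded tin at (329,214). The purple jars are at (309,150) and (398,246). I choose (286,120), because it sits on the lever above the green stub. Next is a close crop.

```bash
cat > h.py <<'E'
import cv2,numpy as np
from scipy.spatial.transform import Rotation as R
def ray(f,p):
    K=np.array([[f["fx"],0,f["cx"]],[0,f["fy"],f["cy"]],[0,0,1]])
    u=cv2.undistortPoints(np.array([[p]],float),K,f["D"])[0,0]
    d=R.from_euler("xyz",f["orientation"]).apply([u[0],u[1],1]); return f["position"],d/np.linalg.norm(d)
def plane(f,p,z):
    o,d=ray(f,p); return o+d*(z-o[2])/d[2]
def tri(f1,p1,f2,p2):
    o,d=ray(f1,p1);q,e=ray(f2,p2)
    s=np.linalg.lstsq(np.c_[d,-e],q-o,rcond=None)[0]
    a,b=o+d*s[0],q+e*s[1]; return (a+b)/2,np.linalg.norm(a-b)
def red(f,box):
    h=cv2.cvtColor(f["image"],cv2.COLOR_RGB2HSV); m=((h[...,0]<8)|(h[...,0]>172))&(h[...,1]>150)&(h[...,2]>90)
    z=np.zeros(m.shape,np.uint8); x0,y0,x1,y1=box; z[y0:y1,x0:x1]=m[y0:y1,x0:x1]
    c=max(cv2.findContours(z,cv2.RETR_EXTERNAL,cv2.CHAIN_APPROX_NONE)[0],key=cv2.contourArea); return c
E
python3 - <<'E'
from rig import cams
from h import *
a=cams.grab_frame("scene");b=cams.grab_frame("side")
ca=red(a,(265,95,310,145));cb=red(b,(220,90,275,140))
for c in(ca,cb): print(cv2.contourArea(c),cv2.minAreaRect(c),cv2.approxPolyDP(c,3,True)[:,0].tolist())
ma=cv2.minAreaRect(ca)[0];mb=cv2.minAreaRect(cb)[0];print(tri(a,ma,b,mb))
A=cv2.resize(a["image"][95:270,250:340],None,fx=3.4,fy=3.4,interpolation=2);B=cv2.resize(b["image"][95:270,220:330],None,fx=3.4,fy=3.4,interpolation=2)
cv2.imwrite("pics/crop.png",np.hstack([A,B])[:,:,::-1])
E
```

```text
347.0 ((285.7339782714844, 119.58111572265625), (28.073287963867188, 14.374505996704102), 79.3803482055664) [[282, 106], [277, 107], [281, 133], [294, 131], [290, 107]]
331.5 ((246.96176147460938, 116.29705810546875), (28.531097412109375, 14.188852310180664), 57.528804779052734) [[235, 107], [248, 130], [259, 123], [246, 104]]
(array([525.60562291, 365.97756533, 275.66402618]), np.float64(2.3636009845805837))
```

View pics/crop.png

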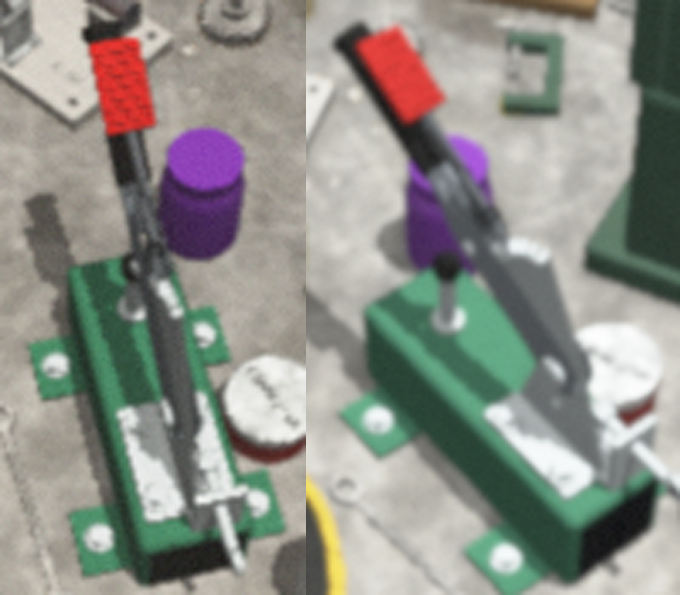

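The crop confirms the choice: ribbed red paddle on the black grip, with the green stub under it. The foot bolts are at about scene (266,203), (310,193), (279,253) and (326,242).

Run:
```python
from rig import cams
from h import *
a=cams.grab_frame("scene");b=cams.grab_frame("side")
B=[plane(a,p,10)[:2] for p in((266.5,202.6),(309.7,193.5),(278.8,253.2),(325.6,242))]
print(np.round(B,1)); c=np.mean(B,0); d=(B[0]+B[1]-B[2]-B[3]); d/=np.linalg.norm(d)
e=B[0]+B[2]-B[1]-B[3]; print("centre",c,"dir",d,"ang",np.arctan2(d[1],d[0]),"ang from cross",np.arctan2(-e[0],e[1]),np.arctan2(e[1],e[0])-np.pi/2)
n=np.array([-d[1],d[0]]);p=np.array([525.6,366.0]);print("lateral of paddle vs centre",(p-c)@n,"along",(p-c)@d)
# bounding ends of paddle
pa=tri(a,(283.5,106.5),b,(240.5,105.5));pb=tri(a,(287.5,132),b,(253.5,126.5));print(pa,pb)
print("drum rim pts",[np.round(plane(a,q,365)) for q in((37,150),(224,130),(130,71),(130,217))])
```

```text
[[469.6 322. ]
 [585.4 327.9]
 [475.9 179.7]
 [594.2 187.4]]
centre [531.27219804 254.25356398] dir [-0.05333891  0.99857647] ang 1.6241605599969735 ang from cross 1.62841278588266 -4.654772521296927
lateral of paddle vs centre -0.29630948539876134 along 111.88991015259673
(array([525.59763484, 389.79751809, 287.85824316]), np.float64(1.2598208528631203)) (array([524.2813437 , 340.14511233, 267.96218942]), np.float64(2.7518539212084785))
drum rim pts [array([ 82., 307., 365.]), array([402., 289., 365.]), array([240., 464., 365.]), array([240., 149., 365.])]
```

```bash
cat >> h.py <<'E'
D=np.array([-0.055,0.9985,0]);Z=np.array([0,0,1.])
def rows(s,tip,t):
    """one row from measured pose to fingertip position tip with tool tilted t in the lever's plane"""
    z=np.sin(t)*D-np.cos(t)*Z; y=np.cos(t)*D+np.sin(t)*Z; M=np.c_[np.cross(y,z),y,z]
    R0=R.from_euler("xyz",s["tcp_rot"]); tcp=np.asarray(tip)-19*z
    return np.round(np.r_[R0.inv().apply(tcp-s["eef_pos"])/1000,(R0.inv()*R.from_matrix(M)).as_rotvec()],3).tolist()
E
python3 -m crank '[[0,0,-0.05,0,0,0,1],[0,0,-0.1,0,0,0,1],[0,0,-0.15,0,0,0,1],[0,0,-0.18,0,0,0,1],[0,0,-0.18,0,0,0,1]]'
python3 - <<'E'
from rig import r
from h import *
s=r.sense();print(s["eef_pos"],s["opening"]);print(rows(s,[525,368,400],0.0))
E
```

```text
clock: 0.8
eef_pos: [279.7, 560.6, 436.0]
tcp_rot: [3.133, 0.0, 2.679]
contact_force: [0.6, -0.8, -0.2]
opening: 0.138
grasp_force: 0.0
[279.73785706 560.64382369 436.02201426] 0.1379887261935564
[-0.305, -0.063, 0.016, 0.008, 0.002, -0.518]
```

```bash
python3 -m crank '[[-0.05,-0.01,0,0,0,-0.1,1],[-0.1,-0.02,0,0,0,-0.2,1],[-0.15,-0.03,0,0,0,-0.3,1],[-0.2,-0.04,0,0,0,-0.4,1],[-0.24,-0.05,0,0,0,-0.518,1]]' | head -3
python3 - <<'E'
from rig import r
from h import *
s=r.sense();print(s["eef_pos"],s["contact_force"],s["opening"]);print(rows(s,[525.3,368,330],0.3))
E
```

```text
clock: 1.3
eef_pos: [472.9, 405.6, 429.2]
tcp_rot: [-3.141, -0.001, -3.082]
[472.8726315  405.58882839 429.2207481 ] [ 0.72588432  0.9052768  -0.12594102] 0.0013797313622242481
[-0.05, -0.046, 0.081, -0.301, -0.001, 0.004]
```

```bash
python3 -m crank '[[-0.03,-0.025,0.02,-0.1,0,0,1],[-0.05,-0.046,0.05,-0.2,0,0,1],[-0.05,-0.046,0.081,-0.301,0,0.004,1],[-0.05,-0.046,0.081,-0.301,0,0.004,1],[-0.05,-0.046,0.081,-0.301,0,0.004,1]]'
python3 - <<'E'
from rig import r,cams
from h import *
s=r.sense();print(rows(s,[525.3,370,283],0.35))
a=cams.grab_frame("scene")["image"][60:200,220:370];b=cams.grab_frame("side")["image"][60:200,180:330];
cv2.imwrite("pics/c2.png",cv2.resize(np.hstack([a,b]),None,fx=2.6,fy=2.6,interpolation=2)[:,:,::-1])
E
```

```text
clock: 1.8
eef_pos: [523.8, 363.7, 349.1]
tcp_rot: [2.843, -0.002, -3.092]
contact_force: [0.5, 1.1, 0.8]
opening: -0.003
grasp_force: 0.0
[-0.002, -0.014, 0.046, -0.052, -0.001, -0.005]
```

View pics/c2.png

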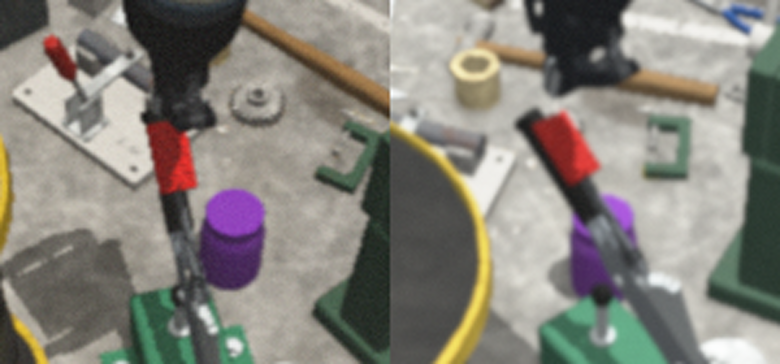

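The fingertips hang just above the paddle, in line with it in both views (about (170,125) left half, (565,90) right half of the crop). Now descending to contact.

```bash
python3 -m crank '[[-0.001,-0.005,0.015,-0.03,0,0,1],[-0.001,-0.01,0.03,-0.05,0,0,1],[-0.002,-0.014,0.044,-0.052,0,-0.005,1],[-0.002,-0.014,0.046,-0.052,0,-0.005,1],[-0.002,-0.014,0.046,-0.052,0,-0.005,1]]'; python3 -m crank '[[0,0,0.004,0,0,0,1],[0,0,0.008,0,0,0,1],[0,0,0.008,0,0,0,1]]'
```

```text
clock: 2.4
eef_pos: [525.8, 365.4, 301.9]
tcp_rot: [2.789, 0.001, -3.084]
contact_force: [-0.7, -1.0, 0.4]
opening: -0.001
grasp_force: 0.6
clock: 2.7
eef_pos: [526.3, 368.5, 295.2]
tcp_rot: [2.787, 0.003, -3.085]
contact_force: [0.5, 0.6, 3.2]
opening: -0.001
grasp_force: 0.9
```

```bash
python3 -m crank '[[0,-0.002,0.004,0,0,0,1],[0,-0.004,0.008,0,0,0,1],[0,-0.005,0.012,0,0,0,1],[0,-0.005,0.016,0,0,0,1],[0,-0.005,0.018,0,0,0,1]]'
cat > arc.py <<'E'
from rig import r
from h import *
s=r.sense();z=R.from_euler("xyz",s["tcp_rot"]).apply([0,0,1]);tip=s["eef_pos"]+19*z
print("tip",tip.round(1),"F",s["contact_force"].round(1))
h=tip[2]-155; a=np.arcsin(h/200.56)-0.0749; print("lever if pressed",a, "along",(tip[1]-197)/np.cos(0)," expected",200*np.cos(a)-15*np.sin(a))
for b in(a-.03,a-.06,a-.09,a-.12,a-.15,a-.18):
    y=200*np.cos(b)-15*np.sin(b);zz=155+200*np.sin(b)+15*np.cos(b)
    print(round(b,2),rows(s,[531.5-0.055*y+ 3.5,197+y,zz],max(b,0)))
E
python3 arc.py
```

```text
clock: 3.2
eef_pos: [526.5, 369.6, 276.3]
tcp_rot: [2.787, 0.003, -3.086]
contact_force: [0.1, -2.1, 5.2]
opening: -0.002
grasp_force: 2.4
tip [526.2 376.2 258.4] F [ 0.1 -2.1  5.2]
lever if pressed 0.46704330831814 along 179.211976523322  expected 171.82696360408735
0.44 [0.001, -0.007, 0.003, -0.083, 0.003, 0.002]
0.41 [0.001, -0.006, 0.009, -0.053, 0.003, 0.002]
0.38 [0.001, -0.005, 0.015, -0.023, 0.003, 0.002]
0.35 [0.001, -0.004, 0.021, 0.007, 0.003, 0.002]
0.32 [0.001, -0.003, 0.027, 0.037, 0.003, 0.002]
0.29 [0.001, -0.002, 0.033, 0.067, 0.003, 0.002]
```

```bash
python3 -m crank '[[0,0,0.004,0,0,0,1],[0,0,0.008,0,0,0,1],[0,0,0.012,0,0,0,1],[0,0,0.016,0.01,0,0,1],[0,0,0.016,0.01,0,0,1]]'; python3 arc.py
```

```text
clock: 3.7
eef_pos: [525.7, 375.0, 260.6]
tcp_rot: [2.798, 0.002, -3.085]
contact_force: [-0.5, 0.6, -0.5]
opening: 0.001
grasp_force: 0.0
tip [525.3 381.4 242.7] F [-0.5  0.6 -0.5]
lever if pressed 0.377449023627909 along 184.3697587899103  expected 180.39331050094714
0.35 [0.0, -0.003, 0.005, -0.004, 0.001, 0.002]
0.32 [0.0, -0.002, 0.011, 0.026, 0.002, 0.002]
0.29 [0.0, -0.002, 0.017, 0.056, 0.002, 0.002]
0.26 [0.0, -0.001, 0.023, 0.086, 0.002, 0.002]
0.23 [0.0, -0.0, 0.029, 0.116, 0.002, 0.002]
0.2 [0.0, -0.0, 0.035, 0.146, 0.002, 0.002]
```

```bash
cat > look.py <<'E'
import sys
from rig import cams
from h import *
a=cams.grab_frame("scene")["image"][60:200,220:370];b=cams.grab_frame("side")["image"][60:200,180:330]
cv2.imwrite(sys.argv[1],cv2.resize(np.hstack([a,b]),None,fx=2.6,fy=2.6,interpolation=2)[:,:,::-1])
E
python3 look.py pics/c3.png
```

```text
(no output)
```

View pics/c3.png

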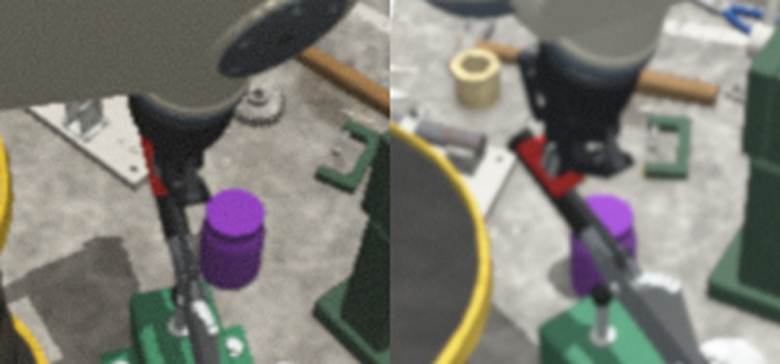

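Run:
```python
from rig import r,cams
from h import *
s=r.sense();z=R.from_euler("xyz",s["tcp_rot"]).apply([0,0,1])
for n,o in(("scene",(220,60)),("side",(180,60))):
    f=cams.grab_frame(n);K=np.array([[f["fx"],0,f["cx"]],[0,f["fy"],f["cy"]],[0,0,1]]);Q=R.from_euler("xyz",f["orientation"])
    for k in(0,19,32):
        p=Q.inv().apply(s["eef_pos"]+k*z-f["position"]);u=cv2.projectPoints(p[None],np.zeros(3),np.zeros(3),K,f["D"])[0][0,0]
        print(n,k,u.round(1),((u-o)*2.6).round())
```

```text
scene 0 [284.5 120.9] [168. 158.]
scene 19 [283.8 124. ] [166. 167.]
scene 32 [283.3 126.1] [164. 172.]
side 0 [245.2 120.1] [169. 156.]
side 19 [243.7 124.7] [166. 168.]
side 32 [242.7 127.8] [163. 176.]
```

Run:
```python
from rig import cams
from h import *
a=cams.grab_frame("scene")["image"][95:165,245:315];b=cams.grab_frame("side")["image"][85:155,215:285]
cv2.imwrite("pics/c4.png",cv2.convertScaleAbs(cv2.resize(np.hstack([a,b]),None,fx=5.6,fy=5.6,interpolation=2)[:,:,::-1],alpha=1.7,beta=20))
```

```text
(no output)
```

View pics/c4.png

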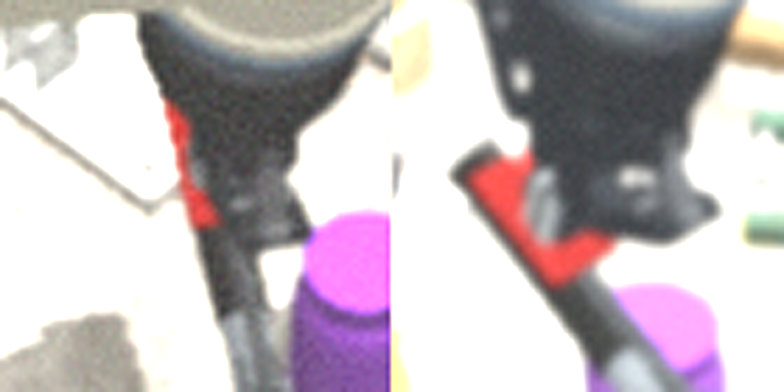

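The crop shows the grey fingertips on the middle of the red paddle (side half, about (545,215)), and the lever already lower. Continuing down the arc.

```bash
python3 arc.py|head -2; python3 -m crank '[[0,-0.001,0.006,0,0,0,1],[0,-0.001,0.012,0.02,0,0,1],[0,-0.001,0.018,0.05,0.001,0,1]]'; python3 arc.py
```

```text
tip [525.  380.5 242. ] F [-0.3  1.5  0.6]
lever if pressed 0.37372316447505993 along 183.5378304809911  expected 180.7186447261817
clock: 4.3
eef_pos: [525.7, 380.6, 244.2]
tcp_rot: [2.846, 0.002, -3.087]
contact_force: [-1.6, 1.5, 6.0]
opening: 0.002
grasp_force: 2.7
tip [525.4 386.2 226. ] F [-1.6  1.5  6. ]
lever if pressed 0.28691955869072583 along 189.15249703233917  expected 187.5790514594167
0.26 [0.001, -0.0, 0.006, 0.039, 0.002, 0.0]
0.23 [0.001, 0.0, 0.012, 0.069, 0.002, 0.0]
0.2 [0.001, 0.001, 0.018, 0.099, 0.002, 0.0]
0.17 [0.001, 0.001, 0.024, 0.129, 0.002, 0.0]
0.14 [0.001, 0.001, 0.03, 0.159, 0.002, 0.0]
0.11 [0.001, 0.001, 0.036, 0.189, 0.002, 0.0]
```

```bash
python3 -m crank '[[0.001,0,0.006,0.04,0.002,0,1],[0.001,0,0.012,0.07,0.002,0,1],[0.001,0.001,0.018,0.1,0.002,0,1],[0.001,0.001,0.024,0.13,0.002,0,1],[0.001,0.001,0.03,0.16,0.002,0,1]]'; python3 arc.py|head -5;python3 -m crank '[[0,0,0.006,0.04,0,0,1],[0,0,0.012,0.07,0,0,1],[0,0.001,0.018,0.1,0,0,1],[0,0.001,0.024,0.13,0,0,1]]'; python3 arc.py
```

```text
clock: 4.8
eef_pos: [524.8, 390.8, 215.8]
tcp_rot: [3.006, 0.002, -3.085]
contact_force: [-0.4, 4.9, 6.1]
opening: 0.001
grasp_force: 3.3
tip [524.7 393.4 197. ] F [-0.4  4.9  6.1]
lever if pressed 0.13588500487425262 along 196.4061991727222  expected 196.12435785665028
0.11 [0.0, 0.001, 0.006, 0.03, 0.001, 0.001]
0.08 [0.0, 0.001, 0.012, 0.06, 0.001, 0.001]
0.05 [0.0, 0.002, 0.018, 0.09, 0.001, 0.001]
clock: 5.2
eef_pos: [524.4, 395.8, 192.2]
tcp_rot: [3.135, 0.002, -3.085]
contact_force: [0.4, 7.7, 8.0]
opening: -0.001
grasp_force: 4.6
tip [524.4 396.  173.2] F [0.4 7.7 8. ]
lever if pressed 0.01580998866661666 along 198.98201511547916  expected 199.73786499585162
-0.01 [0.0, 0.001, 0.006, 0.007, 0.002, 0.002]
-0.04 [0.0, 0.002, 0.012, 0.007, 0.002, 0.002]
-0.07 [0.0, 0.002, 0.018, 0.007, 0.002, 0.002]
-0.1 [0.0, 0.001, 0.024, 0.007, 0.002, 0.002]
-0.13 [0.0, 0.001, 0.03, 0.007, 0.002, 0.002]
-0.16 [0.0, 0.001, 0.036, 0.007, 0.002, 0.002]
```

```bash
python3 -m crank '[[0,0.001,0.004,0,0,0,1],[0,0.001,0.008,0,0,0,1],[0,0.001,0.008,0,0,0,1],[0,0.001,0.008,0,0,0,1],[0,0.001,0.008,0,0,0,1]]'; python3 -m crank '[[0,0,0.002,0,0,0,1],[0,0,0.003,0,0,0,1],[0,0,0.003,0,0,0,1],[0,0,0.003,0,0,0,1]]'
```

```text
clock: 5.7
eef_pos: [524.8, 396.8, 188.6]
tcp_rot: [3.133, 0.004, -3.085]
contact_force: [-9.4, -1.6, 38.6]
opening: 0.002
grasp_force: 19.2
clock: 6.1
eef_pos: [525.0, 396.9, 187.9]
tcp_rot: [3.132, 0.005, -3.085]
contact_force: [-15.9, -4.7, 57.2]
opening: 0.0
grasp_force: 27.2
```

The force rose to 57 N with the fingertips at z≈169, so the lever is on its stop. Releasing straight up.

```bash
python3 -m crank '[[0,0,-0.01,0,0,0,1],[0,0,-0.025,0,0,0,1],[0,0,-0.06,0,0,0,1],[0,0,-0.1,0,0,0,1],[0,0,-0.15,0,0,0,1]]'; python3 -m crank '[[0,0.05,-0.02,0,0,0,1],[0,0.1,-0.04,0,0,0,1],[0,0.14,-0.05,0,0,0,1],[0,0.14,-0.05,0,0,0,1],[0,0.14,-0.05,0,0,0,1]]'
python3 - <<'E'
from rig import cams
from h import *
a=cams.grab_frame("scene");b=cams.grab_frame("side")
ca=red(a,(255,75,315,190));cb=red(b,(205,75,290,200))
ma=cv2.minAreaRect(ca);mb=cv2.minAreaRect(cb);print(ma,mb,tri(a,ma[0],b,mb[0]))
A=cv2.resize(a["image"][80:290,220:380],None,fx=2.4,fy=2.4,interpolation=2);B=cv2.resize(b["image"][80:290,190:350],None,fx=2.4,fy=2.4,interpolation=2)
cv2.imwrite("pics/c5.png",np.hstack([A,B])[:,:,::-1])
E
```

```text
clock: 6.6
eef_pos: [522.7, 393.1, 329.2]
tcp_rot: [3.14, -0.005, -3.085]
contact_force: [0.6, 0.2, -0.6]
opening: -0.001
grasp_force: 0.0
clock: 7.1
eef_pos: [515.2, 534.3, 379.1]
tcp_rot: [3.14, -0.003, -3.083]
contact_force: [-0.1, 0.0, -1.3]
opening: -0.002
grasp_force: 0.0
((281.0137634277344, 133.04586791992188), (20.018569946289062, 13.02643871307373), 73.3007583618164) ((238.5, 137.5), (21.21320343017578, 12.727922439575195), 45.0) (array([522.21533088, 400.39958857, 188.5606007 ]), np.float64(1.7723820303810542))
```

View pics/c5.png

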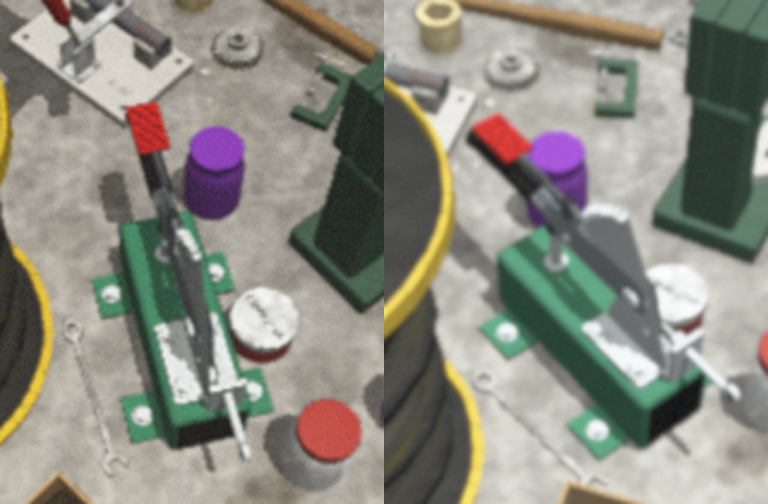

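Picture: the lever lies level and the paddle is up at z≈189 (190 expected with the lever at 0 and the pawl seated). The jar, tin and spanner look undisturbed, and the tool is clear. Handing in.

```bash
python3 -c "
from rig import sign_off
print(sign_off())"
```

```text
the job is handed in; nothing more can be done
None
```

The brake lever is off: it lies level on its stop, the paddle has sprung back to its seated height, the jar, tin and spanner look undisturbed, and the job was handed in at about 7 s.

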